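# Set the shaker's dial to the line and start it

## Robot

A 6-joint arm with a two-finger parallel gripper is mounted at the origin on the work surface. World frame = base frame: x ahead of the robot, y to its left, z up, the work surface at z = 0. Lengths are in m, angles in rad, forces in N, time in s.
With the tool pointing down it reaches from about 0.375 to 0.975 m from the base axis. Payload 3.8 kg.
Tool frame: the origin (TCP) lies midway between the tips of the shut fingers; the grasp point (between the pads) lies 19 mm behind it; z points along the fingers, y is the direction in which the jaws open and shut (so a half turn about z gives the same grasp; the last joint's range is limited). The gripper opens to 85 mm and grips with 20 to 120 N. Pads are 22 mm wide; open, the fingers measure 114 mm over their backs; the gripper's body (76 mm by 85 mm) begins 54 mm behind the grasp point. The pads swing forward as they close: fully open they stand 13 mm farther back than shut.
Start: joints at [-1.367, 0.264, 1.604, -0, 1.274, -0.037], TCP at [0.161, -0.656, 0.201] pointing down, gripper open.
Joint ranges: [-2.63, 2.63], [-0.94, 2.18], [0.31, 2.57], [-1.31, 4.45], [0, 2.66], [-2.55, 2.55]. Speed limits (rad/s): [2.57, 2.57, 3.14, 3.14, 3.14, 3.14].

## Interface

Orientations are given as a rotation vector (axis times angle).
In Python, from workcell import bot gives the robot as it stands. The module is installed in compiled form; this text tells all that it offers.
- The arm moves only by the tool play_rows, never from a script. Its argument "series" is a list of rows, each an object with "translation": the shift along the tool's x, y, z in m, a list of three; "spin": the turn about the tool's z in units of 5 degrees (1.0 is 5 degrees). In form: [{"translation": [dx, dy, dz], "spin": spin}, ...]. A call has 1 to 5 rows; each row shifts and turns the commanded pose from where the row before left it, along the tool's axes as they then stand; what a row does not reach is not made up. A row lasts 1/10 s, in which the tool goes at most 50 mm and 8.59 degrees, less where a joint would pass 70% of its speed; a pose out of reach is approached as far as the arm can. A call is refused whole if a number of a shift passes 0.05 or a number of a turn 1, either way. A call with a gripper value outside its range is refused whole. "jaw" is the gripper's target within -1 to 1 (fully open at 1, half-way at 0, shut at -1), set as the call begins (left out, the last holds). The fingers move at their own pace and stop on an object; "force" is the grip in N (left out, the last holds). Time passes only in rows, so rows that do not move let the fingers close. It gives the time, the measured TCP pose, the force and the opening at its end, in the units of the state.
- bot.read_state(): the state, without advancing time (a new reading comes with each control period).
- bot.read_camera(name): name is "side" or "top" or "wrist"; returns the picture (480x640x3 uint8, blue, green, red); there is no depth.
- bot.get_calibration(name): a dict with "fov_y" (degrees; the focal length in pixels is half the picture's height over the tangent of half this angle, whatever the lens; pixels are square), "cx", "cy" (the principal point, pixels), "R" (3x3) and "t" (3): a world point X has camera coordinates R X + t. Camera axes: x right, y down, z forward; pixel columns grow to the right and rows downward; lengths in m; the calibration is good to about 2 mm. The wrist camera is an equidistant fisheye: a pixel r from the principal point sees the ray r / f radians off the axis. A picture is of the moment at which its call begins: read the wrist's pose just before it. get_calibration takes no time and is no camera call; for the wrist camera it gives the pose at the moment of the call.
- bot.finish_job(): hands the job in, once; it reports no verdict.
The state is a dict: "time": time; "q": joint angles; "joint_vel": joint speeds; "joint_torque": joint torques, N m; "tool_pos": TCP position; "tcp_rot": TCP orientation; "wrist_force": force on the tool from outside, world axes, zero at the start; "torque": the same for the moment, N m; "width": opening from 0.0 (shut) to 1.0 (fully open).
Only numpy, scipy, OpenCV 4.12 (cv2) and the standard library are available. Lean on these libraries where they do the work, as an engineer would, in place of code of your own. Each camera call takes 0.05 s, during which the arm holds its last target. There are 200 camera calls.

## Task

Turn the bench shaker's dial, by gently pushing its raised fin round with a fingertip and without pinching it, until the index mark lines up with the long target line on the scale collar. Then press the start button all the way in with a fingertip and let it go. Leave the vial and everything else on the bench where they stand.

Things in the scene. Friction and masses are not known exactly. Their poses are not given: they have to be found in the camera images.
- dial_centre (a point): the dial's axis, level with its flat top face, 77 mm above the bench. The dial is a black disc, 92 mm diameter, lying flat on the shaker's front deck. Its axis is vertical; it turns endlessly either way without stops or spring, stays where it is left, and needs about 0.06 N m (1.5 to 3 N on the fin)
- fin_top (a point): middle of the top edge of the single radial fin on the dial's face, 99 mm above the bench. The fin is bare metal, 7 mm thick, 22 mm high, and reaches from 10 to 36 mm from the dial's axis, on the same radius as the index mark; it turns with the dial
- index_mark (a point): outer end of the index mark, a white line 10 mm long and 4 mm wide at the dial's rim just outside the fin's end: 46 mm from the dial's axis, level with the dial's face; it turns with the dial
- target_line (a point): inner end of the target line, 46 mm from the dial's axis, where the index mark has to come. It is the one long line (4 mm wide, with a 10 mm round black stud at its outer end, 61 mm from the axis) on the scale collar, the bare metal ring around the dial (92 to 123 mm diameter, top 74 mm above the bench), which is clamped and does not turn. Other lines are short and thin
- shaker: the shaker, a white fixed box 280 (x) by 300 (y) mm; origin at its underside's centre, on the bench. Its -x half, on the robot's side, is a low deck 60 mm above the bench with dial, button and vial; its +x half carries a platform with a red tube rack (top 149 mm above the bench). The platform begins 77 mm and the rack 114 mm beyond the dial's axis
- start_button_top (a point): centre of the top of the start button, a black round button of 30 mm diameter in a grey housing on the same deck, about 155 mm from the dial's axis; it is pressed straight down
- start_button (a joint): travel of the start button: 0 released, 0.006 m fully in; a spring pushes it back, 5 N at full travel
- dial (a joint): turn of the dial in rad, counted anticlockwise seen from above; its zero is not the target
- vial_mid (a point): middle (21 mm up) of a small upright amber screw-cap vial, 26 mm diameter, 42 mm tall, standing loose on the shaker's deck (top 102 mm above the bench) near the button; leave it
- dish: clear closed petri dish, 90 mm diameter, 16 mm high, loose on the bench in front of the shaker; origin at the underside's centre
- reagent: white bottle, 64 mm diameter, 140 mm tall, loose on the bench to the right; origin at the underside's centre
- tipbox: blue tip box with clear lid, 117 x 82 x 75 mm, loose on the bench to the left; origin at the underside's centre
- pipette: pipette lying on the bench at the front right, about 255 mm long, 25 mm high; origin under its middle, tip along +x of its frame
- microrack: red microtube rack, 130 x 88 x 33 mm, loose on the bench at the left; origin at the underside's centre
- beaker: clear beaker, 68 mm diameter, 85 mm tall, loose on the bench at the far right; origin at the underside's centre

How it is judged:
By the outcome, as a careful person would: the job done as asked, in the order asked, and still so for the second after the job is handed in, with the robot touching nothing.
It also fails if it takes over 48 s, if anything falls off the work surface, if the arm or the gripper's body presses on something with over 40 N, if the wrist force passes 120 N, or if a joint passes its speed limit or range.

## Working session

There is one attempt and no reset: what is moved stays moved. The work goes in short steps, Python scripts to look and compute and a tool call to move; the robot and the scene stay as the last step left them, time stands still between calls to the robot, and variables do not carry over. Pictures are saved under pics/ and viewed, about 8 in all and at most 12, crops included, and the job is handed in when it is done.

Besides the shell and the picture viewer there is one more tool, called after "Emit:" in YAML: its name, and indented under it one key for each argument. play_rows: Moves the arm, as the interface text tells. Its arguments: {"type":"object","properties":{"series":{"type":"array","items":{"type":"object","properties":{"translation":{"type":"array","items":{"type":"number"}},"spin":{"type":"number"}}}},"jaw":{"type":"number"},"force":{"type":"number"}},"required":["series"]}

```bash
mkdir -p pics; cat > h.py <<'E'
import numpy as np, cv2
from workcell import bot
def snap(name,fn):
    c=bot.get_calibration(name); im=bot.read_camera(name); cv2.imwrite('pics/'+fn,im); return im,c
def foc(c): return 240/np.tan(np.radians(c['fov_y'])/2)
def ray(c,u,v,fish=False):
    f=foc(c); d=np.array([u-c['cx'],v-c['cy']],float)
    if fish:
        r=np.hypot(*d); th=r/f; k=np.r_[d/max(r,1e-9)*np.sin(th),np.cos(th)]
    else: k=np.r_[d/f,1]
    R=np.array(c['R']); return -R.T@np.array(c['t']), R.T@k
def at(c,u,v,z,fish=False):
    o,d=ray(c,u,v,fish); return o+d*(z-o[2])/d[2]
def proj(c,X,fish=False):
    k=np.array(c['R'])@np.array(X)+np.array(c['t']); f=foc(c)
    if fish:
        r=np.hypot(k[0],k[1]); th=np.arctan2(r,k[2]); return k[:2]/r*th*f+[c['cx'],c['cy']]
    return k[:2]/k[2]*f+[c['cx'],c['cy']]
E
python3 - <<'E'
from h import *
for n in ['top','side']:
    im,c=snap(n,n+'1.png'); print(n,c['fov_y'],(-np.array(c['R']).T@c['t']).round(3),np.array(c['R']).round(2).tolist())
print(bot.read_state())
E
```

```text
top 53.41975994701077 [ 0.347 -0.007  1.039] [[0.02, -1.0, -0.02], [-0.99, -0.02, -0.16], [0.16, 0.02, -0.99]]
side 44.91430652109945 [-0.111  1.002  1.046] [[-0.86, -0.51, -0.0], [-0.33, 0.56, -0.76], [0.4, -0.65, -0.65]]
{'time': 0.1, 'q': array([-1.36689539e+00,  2.64697551e-01,  1.60526315e+00, -1.40768947e-06,
        1.27369657e+00, -3.68908350e-02]), 'joint_vel': array([ 0.00049072, -0.00481411, -0.00316008, -0.00025002, -0.00027622,
       -0.00245736]), 'joint_torque': array([-4.20571882e-05, -5.16708612e+01, -3.68590271e+01, -4.26104737e-05,
        6.31132774e-03,  1.78498419e-05]), 'tool_pos': array([ 0.16082353, -0.65480661,  0.2001594 ]), 'tcp_rot': array([-3.11680868e+00, -3.77075277e-01,  2.72427874e-04]), 'wrist_force': array([-0.73033324,  0.05801929, -0.55844754]), 'torque': array([-0.01946773, -0.02885879,  0.02680415]), 'width': 1.0004047532344569}
```

View pics/top1.png

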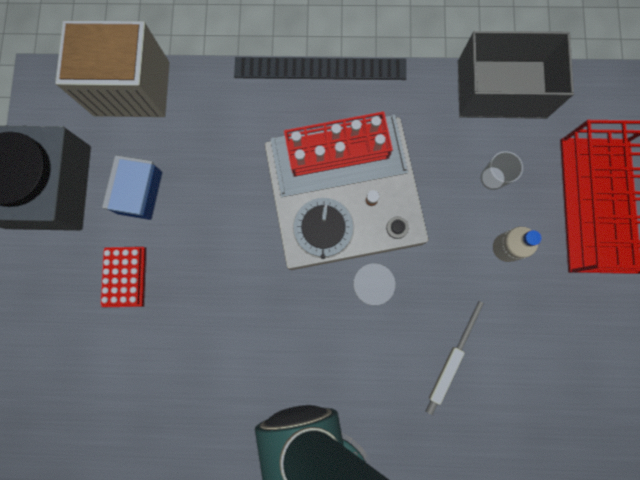

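View pics/side1.png

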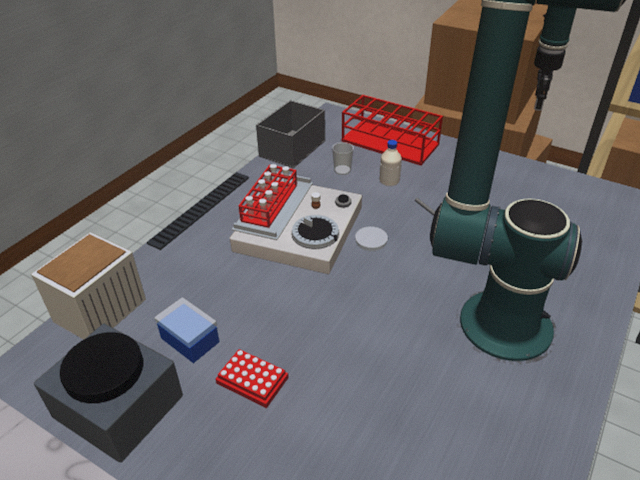

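The top picture shows the dial at about (323,227), its fin pointing up towards the platform, the stud at about (323,257), the button at (398,228) and the vial at (373,198). I'll enlarge this area.

```bash
python3 - <<'E'
from h import *
im=cv2.imread('pics/top1.png'); cr=im[180:270,280:420]
cv2.imwrite('pics/crop1.png',cv2.resize(cr,None,fx=5.5,fy=5.5,interpolation=cv2.INTER_CUBIC))
c=bot.get_calibration('top')
for n,u,v,z in [('dial',323,227,.077),('stud',323,257,.074),('btn',398,228,.075),('vial',373,198,.102)]: print(n,at(c,u,v,z).round(4))
E
```

```text
dial [0.5221 0.0032 0.077 ]
stud [0.4607 0.0019 0.074 ]
btn [ 0.5233 -0.1503  0.075 ]
vial [ 0.5788 -0.0965  0.102 ]
```

View pics/crop1.png

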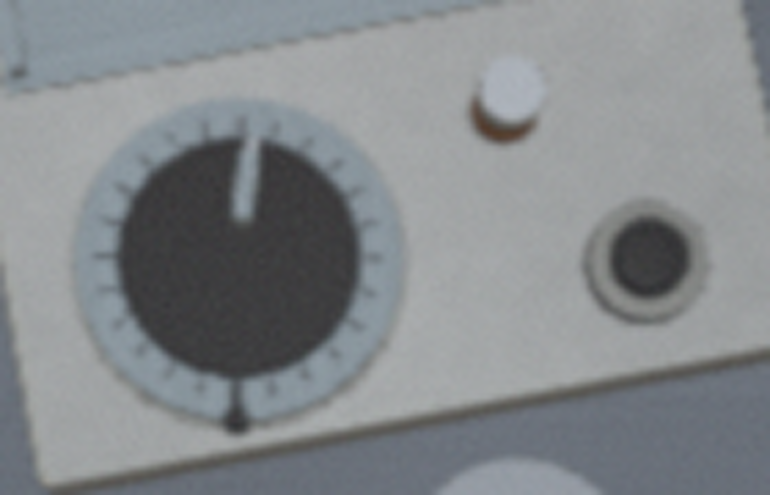

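The enlarged crop puts the dial centre at (239,258), the mark's outer end at (254,138), the stud at (236,422) and the button at (650,258). Clockwise is the shorter way to turn the fin. I'll plan the approach next.

```bash
cat >> h.py <<'E'
from scipy.spatial.transform import Rotation as Rot
import json
def pose():
    s=bot.read_state(); R=Rot.from_rotvec(s['tcp_rot']).as_matrix(); return np.array(s['tool_pos']),np.arctan2(R[1,0],R[0,0]),s
def rows(p,yaw,wps):
    """wps: list of (x,y,z,yaw), one per row; prints calls of 5 rows"""
    p=np.array(p,float); out=[]
    for w in wps:
        d=np.array(w[:3])-p; c,s=np.cos(yaw),np.sin(yaw)
        t=np.round([d[0]*c+d[1]*s, d[0]*s-d[1]*c, -d[2]],4)
        sp=round(float(-np.degrees(w[3]-yaw)/5),2)
        out.append({"translation":t.tolist(),"spin":sp})
        p=p+np.array([t[0]*c+t[1]*s,t[0]*s-t[1]*c,-t[2]]); yaw-=np.radians(5*sp)
    for i in range(0,len(out),5): print(json.dumps(out[i:i+5]))
def line(p,yaw,q,yq,n):
    return [tuple(np.array(p)+(np.array(q)-p)*(i+1)/n)+(yaw+(yq-yaw)*(i+1)/n,) for i in range(n)]
E
python3 - <<'E'
from h import *
c=bot.get_calibration('top'); g=lambda a,b,z: at(c,280+(a+.5)/5.5-.5,180+(b+.5)/5.5-.5,z)
D=g(239,258,.077);M=g(254,138,.077);T=g(237,378,.077);S=g(236,422,.074);B=g(650,258,.075);V=g(512,90,.102)
for n,X in zip('DMTSBV',(D,M,T,S,B,V)): print(n,X.round(4),np.degrees(np.arctan2(*(X-D)[1::-1])).round(1),np.hypot(*(X-D)[:2]).round(4))
p,y,s=pose(); print(p,np.degrees(y))
rows(p,y,line(p,y,[.54,.055,.2],np.radians(168),32))
E
```

```text
D [0.5232 0.0031 0.077 ] 0.0 0.0
M [ 0.5691 -0.0016  0.077 ] -5.8 0.0461
T [0.4781 0.0029 0.077 ] -179.8 0.0451
S [0.462 0.003 0.074] -179.9 0.0612
B [ 0.5265 -0.1499  0.075 ] -88.8 0.153
V [ 0.583  -0.0958  0.102 ] -58.8 0.1156
[ 0.16082353 -0.65480661  0.2001594 ] 13.796371482180312
[{"translation": [0.0168, -0.0187, 0.0], "spin": -0.96}, {"translation": [0.0183, -0.0173, 0.0], "spin": -0.97}, {"translation": [0.0197, -0.0156, 0.0], "spin": -0.96}, {"translation": [0.0209, -0.0139, 0.0], "spin": -0.97}, {"translation": [0.0221, -0.0121, 0.0], "spin": -0.96}]
[{"translation": [0.023, -0.0103, 0.0], "spin": -0.96}, {"translation": [0.0237, -0.0082, 0.0], "spin": -0.97}, {"translation": [0.0244, -0.0063, 0.0], "spin": -0.96}, {"translation": [0.0248, -0.0041, 0.0], "spin": -0.96}, {"translation": [0.025, -0.0021, 0.0], "spin": -0.97}]
[{"translation": [0.0252, 0.0, 0.0001], "spin": -0.96}, {"translation": [0.025, 0.0022, -0.0], "spin": -0.97}, {"translation": [0.0248, 0.0042, -0.0], "spin": -0.96}, {"translation": [0.0244, 0.0064, -0.0], "spin": -0.96}, {"translation": [0.0237, 0.0083
[... 271 characters left out ...]
, 0.0173, -0.0], "spin": -0.97}]
[{"translation": [0.0167, 0.0188, 0.0], "spin": -0.96}, {"translation": [0.0151, 0.0201, 0.0], "spin": -0.96}, {"translation": [0.0134, 0.0213, 0.0], "spin": -0.97}, {"translation": [0.0115, 0.0224, 0.0], "spin": -0.96}, {"translation": [0.0096, 0.0232, 0.0], "spin": -0.96}]
[{"translation": [0.0076, 0.024, 0.0], "spin": -0.97}, {"translation": [0.0056, 0.0245, 0.0], "spin": -0.96}, {"translation": [0.0035, 0.0249, 0.0], "spin": -0.97}, {"translation": [0.0014, 0.0251, 0.0], "spin": -0.96}, {"translation": [-0.0008, 0.0251, 0.0], "spin": -0.96}]
[{"translation": [-0.0028, 0.025, 0.0001], "spin": -0.97}, {"translation": [-0.0049, 0.0247, -0.0], "spin": -0.96}]
```

Emit:
play_rows:
  series:
    - {"translation": [0.017,-0.019,0],"spin": -1}
    - {"translation": [0.018,-0.017,0],"spin": -1}
    - {"translation": [0.02,-0.016,0],"spin": -1}
    - {"translation": [0.021,-0.014,0],"spin": -1}
    - {"translation": [0.022,-0.012,0],"spin": -1}
  jaw: -1
  force: 30

```text
time: 0.6
tool_pos: [0.2198, -0.5424, 0.2007]
tcp_rot: [-2.96, -1.048, -0.0]
wrist_force: [1.0, -0.3, 0.7]
width: 0.144
```

Emit:
play_rows:
  series:
    - {"translation": [0.023,-0.01,0],"spin": -1}
    - {"translation": [0.024,-0.008,0],"spin": -1}
    - {"translation": [0.024,-0.006,0],"spin": -1}
    - {"translation": [0.025,-0.004,0],"spin": -1}
    - {"translation": [0.025,-0.002,0],"spin": -1}

```text
time: 1.1
tool_pos: [0.2773, -0.4309, 0.2008]
tcp_rot: [-2.663, -1.664, -0.0]
wrist_force: [-0.1, -0.7, -0.3]
width: 0.002
```

Emit:
play_rows:
  series:
    - {"translation": [0.025,0,0],"spin": -1}
    - {"translation": [0.025,0.002,0],"spin": -1}
    - {"translation": [0.025,0.004,0],"spin": -1}
    - {"translation": [0.024,0.006,0],"spin": -1}
    - {"translation": [0.024,0.008,0],"spin": -1}

```text
time: 1.6
tool_pos: [0.331, -0.3178, 0.2009]
tcp_rot: [-2.24, -2.201, -0.0]
wrist_force: [0.4, -0.5, -0.2]
width: -0.0
```

Emit:
play_rows:
  series:
    - {"translation": [0.023,0.01,0],"spin": -1}
    - {"translation": [0.022,0.012,0],"spin": -1}
    - {"translation": [0.021,0.014,0],"spin": -1}
    - {"translation": [0.02,0.016,0],"spin": -1}
    - {"translation": [0.018,0.017,0],"spin": -1}

```text
time: 2.1
tool_pos: [0.3837, -0.2036, 0.201]
tcp_rot: [-1.711, -2.634, -0.0]
wrist_force: [0.1, 0.3, -0.2]
width: 0.004
```

Emit:
play_rows:
  series:
    - {"translation": [0.017,0.019,0],"spin": -1}
    - {"translation": [0.015,0.02,0],"spin": -1}
    - {"translation": [0.013,0.021,0],"spin": -1}
    - {"translation": [0.012,0.022,0],"spin": -1}
    - {"translation": [0.01,0.023,0],"spin": -1}

```text
time: 2.6
tool_pos: [0.4339, -0.0889, 0.201]
tcp_rot: [-1.1, -2.942, 0.0]
wrist_force: [-0.7, 0.3, 0.3]
width: 0.003
```

```bash
python3 - <<'E'
from h import *
p,y,s=pose(); print(p,np.degrees(y))
rows(p,y,line(p,y,[.548,.06,.17],np.radians(173.8),10))
E
```

```text
[ 0.43393321 -0.08894848  0.20097814] 139.0020362294941
[{"translation": [0.0012, 0.0187, 0.0031], "spin": -0.7}, {"translation": [-0.0, 0.0188, 0.0031], "spin": -0.69}, {"translation": [-0.0011, 0.0187, 0.0031], "spin": -0.7}, {"translation": [-0.0023, 0.0186, 0.0031], "spin": -0.69}, {"translation": [-0.0034, 0.0185, 0.0031], "spin": -0.7}]
[{"translation": [-0.0044, 0.0182, 0.0031], "spin": -0.7}, {"translation": [-0.0056, 0.0179, 0.0031], "spin": -0.69}, {"translation": [-0.0067, 0.0175, 0.0031], "spin": -0.7}, {"translation": [-0.0077, 0.0171, 0.0031], "spin": -0.69}, {"translation": [-0.0088, 0.0166, 0.0031], "spin": -0.7}]
```

Emit:
play_rows:
  series:
    - {"translation": [0.001,0.019,0.003],"spin": -0.7}
    - {"translation": [0,0.019,0.003],"spin": -0.7}
    - {"translation": [-0.001,0.019,0.003],"spin": -0.7}
    - {"translation": [-0.002,0.019,0.003],"spin": -0.7}
    - {"translation": [-0.003,0.019,0.003],"spin": -0.7}

```text
time: 3.1
tool_pos: [0.4917, -0.0133, 0.1858]
tcp_rot: [-0.641, -3.075, 0.0]
wrist_force: [0.2, -1.4, -0.5]
width: -0.0
```

Emit:
play_rows:
  series:
    - {"translation": [-0.004,0.018,0.003],"spin": -0.7}
    - {"translation": [-0.006,0.018,0.003],"spin": -0.7}
    - {"translation": [-0.007,0.018,0.003],"spin": -0.7}
    - {"translation": [-0.008,0.017,0.003],"spin": -0.7}
    - {"translation": [-0.009,0.017,0.003],"spin": -0.7}

```text
time: 3.6
tool_pos: [0.5497, 0.0614, 0.1707]
tcp_rot: [-0.166, -3.136, 0.0]
wrist_force: [0.2, -1.3, -0.4]
width: -0.001
```

```bash
python3 - <<'E'
from h import *
p,y,s=pose(); print(p,np.degrees(y),s['q'])
im,c=snap('wrist','w1.png'); print(c['fov_y'],foc(c),(-np.array(c['R']).T@c['t']).round(3),np.array(c['R']).round(2).tolist())
D=np.array([.5232,.0031,.077])
for n,X in dict(D=D,M=[.5691,-.0016,.077],S=[.462,.003,.074],B=[.5265,-.1499,.075],V=[.583,-.0958,.102],tcp=p).items(): print(n,proj(c,X,True).round(1))
E
```

```text
[0.54971382 0.06142571 0.17068554] 173.94217269680018 [ 6.62752325e-02  5.67461051e-02  1.90048404e+00 -4.25623739e-05
  1.18537845e+00 -1.39877615e+00]
65.70646984690485 371.64829954431775 [0.472 0.069 0.343] [[0.11, 0.99, -0.0], [0.95, -0.1, 0.31], [0.3, -0.03, -0.95]]
D [236.4 197.1]
M [240.4 255.1]
S [225.5 115.3]
B [ 76. 223.]
V [127.4 292.3]
tcp [318.3 274.7]
```

View pics/w1.png

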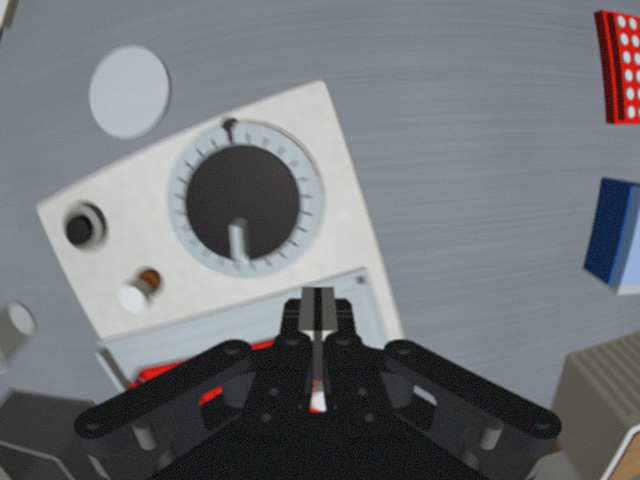

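The wrist picture shows the dial centre at (243,203), the mark end at (241,264), the stud at (231,125) and the button at (79,229). All of these lie about 5 px right of and 7 px below the prediction. I'll check how that translates into millimetres and then plan the descent beside the fin on its +y side.

```bash
python3 - <<'E'
from h import *
im,c=snap('wrist','w2.png'); p,y,s=pose()
D=at(c,243,203,.077,True)
for n,u,v,z in [('D',243,203,.077),('M',241,264,.077),('S',231,125,.074),('B',79,229,.075),('V',133,296,.102)]:
    X=at(c,u,v,z,True); print(n,X.round(4),np.degrees(np.arctan2(*(X-D)[1::-1])).round(1),np.hypot(*(X-D)[:2]).round(4))
print(p,np.degrees(y), np.abs(im.astype(int)-cv2.imread('pics/w1.png')).mean())
a=np.radians(-6); D=np.array([.5225,.001]); T=D+27*.001*np.array([np.cos(a),np.sin(a)])+.034*np.array([-np.sin(a),np.cos(a)])
print(T); rows(p,y,line(p,y,[*T,.084],np.radians(174),5))
E
```

```text
D [0.5298 0.0097 0.077 ] 0.0 0.0
M [0.5781 0.     0.077 ] -11.4 0.0492
S [0.4715 0.0084 0.074 ] -178.7 0.0584
B [ 0.5342 -0.1453  0.075 ] -88.4 0.1551
V [ 0.5882 -0.0887  0.102 ] -59.4 0.1144
[0.55008213 0.06224646 0.17038007] 173.92709641448263 8.047280815972222
[0.55290606 0.03199148]
[{"translation": [-0.0012, -0.006, 0.0173], "spin": -0.0}, {"translation": [-0.0012, -0.0059, 0.0173], "spin": -0.01}, {"translation": [-0.0012, -0.006, 0.0172], "spin": 0.0}, {"translation": [-0.0012, -0.0059, 0.0173], "spin": -0.0}, {"translation": [-0.0012, -0.006, 0.0173], "spin": -0.0}]
```

```bash
python3 - <<'E'
from h import *
c=bot.get_calibration('side')
for D in ([.5232,.0031,.077],[.5298,.0097,.077]): print(proj(c,D).round(1))
for B in ([.5265,-.1499,.075],[.5342,-.1453,.075]): print(proj(c,B).round(1))
a=cv2.imread('pics/side1.png')[170:270,250:380]; b=cv2.imread('pics/w2.png')[90:310,50:350]
a=cv2.resize(a,None,fx=3.5,fy=3.5,interpolation=cv2.INTER_CUBIC); b=cv2.resize(b,None,fx=1.1,fy=1.1)
o=np.zeros((350,800,3),np.uint8); o[:a.shape[0],:a.shape[1]]=a; o[:b.shape[0],460:460+b.shape[1]]=b; cv2.imwrite('pics/c2.png',o)
E
```

```text
[316.5 227.8]
[313.1 228.4]
[344.2 198.3]
[341.  198.3]
```

View pics/c2.png

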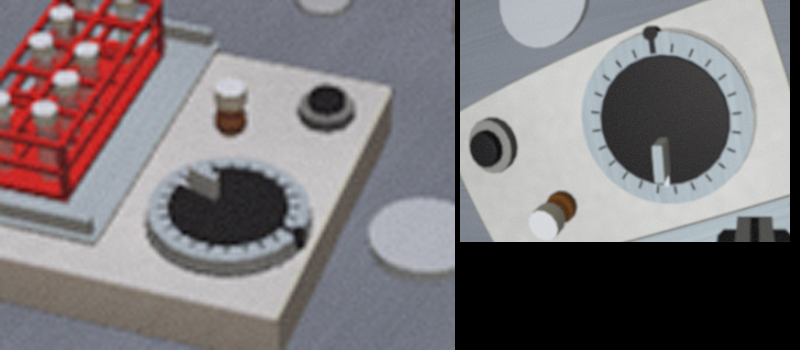

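The w2 picture, taken once the arm had settled, puts the dial centre at about (236,198). That matches the top-camera estimate to about 1 px, and the side view agrees as well, so w1 was simply taken while the arm was still moving. I'll keep D = (0.523, 0.003) and descend.

```bash
cat >> h.py <<'E'
D0=np.array([.5232,.0031])
def tgt(phi,lat,r=.026):
    a=np.radians(phi); return D0+r*np.array([np.cos(a),np.sin(a)])+lat*np.array([-np.sin(a),np.cos(a)])
E
python3 - <<'E'
from h import *
p,y,s=pose(); print(p)
T=tgt(-6,.034); print(T)
rows(p,y,line(p,y,[*T,.082],np.radians(174),5))
c=bot.get_calibration('wrist')
o,d=ray(c,318,287,True); print('tip on -x face', o+d*(p[0]-.011-o[0])/d[0], o+d*(p[0]-o[0])/d[0])
E
```

```text
[0.55008213 0.06224646 0.17038007]
[0.55261154 0.034196  ]
[{"translation": [-0.0011, -0.0055, 0.0177], "spin": -0.0}, {"translation": [-0.0011, -0.0056, 0.0177], "spin": -0.01}, {"translation": [-0.0011, -0.0055, 0.0176], "spin": 0.0}, {"translation": [-0.0011, -0.0055, 0.0177], "spin": -0.0}, {"translation": [-0.0011, -0.0055, 0.0177], "spin": -0.0}]
tip on -x face [0.53908213 0.06325823 0.20712797] [0.55008213 0.06210622 0.18455813]
```

Emit:
play_rows:
  series:
    - {"translation": [-0.001,-0.006,0.017],"spin": 0}
    - {"translation": [-0.001,-0.006,0.017],"spin": 0}
    - {"translation": [-0.001,-0.006,0.017],"spin": 0}
    - {"translation": [-0.001,-0.006,0.017],"spin": 0}
    - {"translation": [-0.001,-0.004,0.016],"spin": 0}

```text
time: 4.2
tool_pos: [0.5507, 0.0314, 0.0865]
tcp_rot: [-0.172, -3.136, 0.001]
wrist_force: [0.1, -0.4, -0.8]
width: -0.002
```

```bash
python3 - <<'E'
from h import *
snap('top','t2.png')
im,c=snap('side','s2.png'); w,cw=snap('wrist','w3.png'); p,y,s=pose(); print(p,s['wrist_force'],proj(c,p),proj(cw,p,True))
a=cv2.resize(im[150:270,240:360],None,fx=3.3,fy=3.3,interpolation=cv2.INTER_CUBIC)
b=w[60:390,150:550]
o=np.zeros((400,800,3),np.uint8); o[:a.shape[0],:a.shape[1]]=a; o[:b.shape[0],400:400+b.shape[1]]=b; cv2.imwrite('pics/c3.png',o)
E
```

```text
[0.54979745 0.03175025 0.08608075] [-0.2923667  -0.02516033 -0.22734945] [302.015936   227.79413124] [319.20862326 277.96227334]
```

View pics/c3.png

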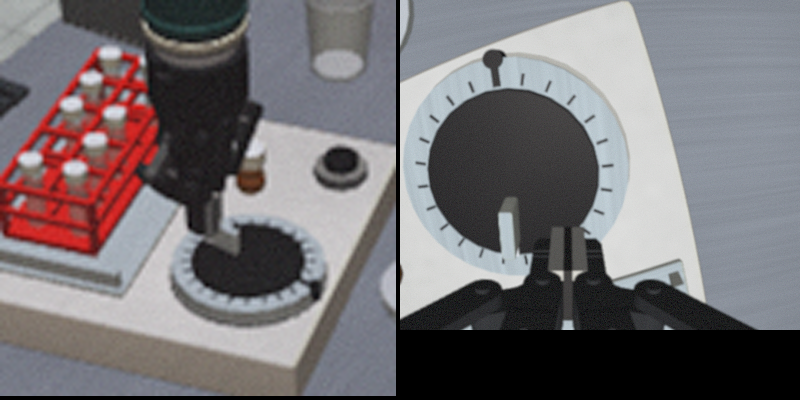

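Both views show the fingertip about 20 mm above where I projected the TCP: about (302,220) in the side view, and row 287 in the wrist view. A sideways probe towards the fin is safe at this height and will show whether it makes contact.

Emit:
play_rows:
  series:
    - {"translation": [0,-0.005,0],"spin": 0}
    - {"translation": [0,-0.005,0],"spin": 0}
    - {"translation": [0,-0.004,0],"spin": 0}
    - {"translation": [0,-0.003,0],"spin": 0}
    - {"translation": [0,-0.003,0],"spin": 0}

```text
time: 4.85
tool_pos: [0.5498, 0.0122, 0.0879]
tcp_rot: [0.17, 3.136, 0.0]
wrist_force: [-0.4, -0.8, 0.3]
width: 0.0
```

```bash
python3 - <<'E'
from h import *
w,cw=snap('wrist','w4.png'); p,y,s=pose(); print(p,np.degrees(y),s['wrist_force'],s['torque'])
im,c=snap('side','s4.png')
a=cv2.resize(im[190:260,270:350],None,fx=5,fy=5,interpolation=cv2.INTER_CUBIC)
b=w[60:390,150:550]
o=np.zeros((400,800,3),np.uint8); o[:a.shape[0],:a.shape[1]]=a; o[:b.shape[0],400:400+b.shape[1]]=b; cv2.imwrite('pics/c4.png',o)
E
```

```text
[0.54960666 0.01190546 0.08767879] 173.78372682529974 [ 0.30729318 -0.0945063  -0.14005185] [-0.01279549  0.0192436  -0.02238417]
```

View pics/c4.png

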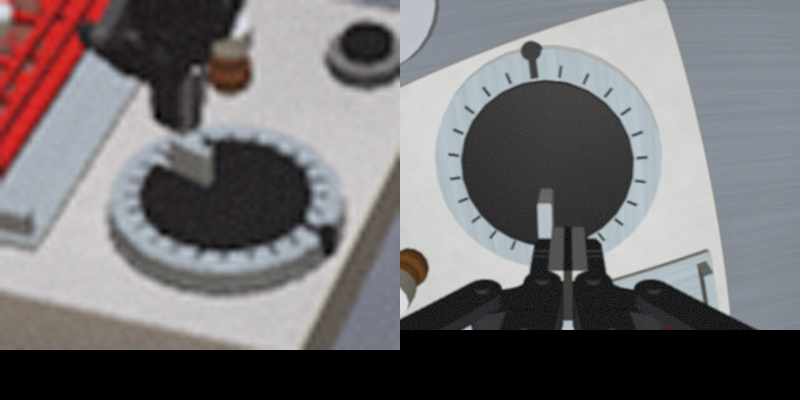

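In the side crop the fingertip ends at about (185,128), clearly above the dial face. The wrist view shows it beside and over the fin without touching, and the force reads about 0. So the true tip sits higher than the reported TCP. I'll triangulate it.

```bash
python3 - <<'E'
from h import *
c=bot.get_calibration('side'); cw=bot.get_calibration('wrist'); p,y,s=pose()
o,d=ray(c,270+185/5,190+128/5); print(proj(c,p)); 
for yy in (p[1],p[1]+.008): print('side',o+d*(yy-o[1])/d[1])
o,d=ray(cw,150+568-400,60+227,True)
for xx in (p[0],p[0]-.005,p[0]-.011): print('wrist',o+d*(xx-o[0])/d[0])
E
```

```text
[306.10716733 223.32501688]
side [0.54596907 0.01216945 0.11480885]
side [0.540657   0.02016945 0.12233965]
wrist [0.5495749  0.01204506 0.10170317]
wrist [0.5445749  0.01258632 0.11192722]
wrist [0.5385749  0.01323584 0.12419607]
```

Emit:
play_rows:
  series:
    - {"translation": [0,0.005,0],"spin": 0}
    - {"translation": [0,0.005,0],"spin": 0}
    - {"translation": [0,0,0.003],"spin": 0}
    - {"translation": [0,0,0.003],"spin": 0}
    - {"translation": [0,0,0.003],"spin": 0}

```text
time: 5.45
tool_pos: [0.5504, 0.0227, 0.0779]
tcp_rot: [-0.169, -3.137, 0.0]
wrist_force: [-0.5, -0.0, -0.7]
width: 0.001
```

Emit:
play_rows:
  series:
    - {"translation": [0,0,0.002],"spin": 0}
    - {"translation": [0,0,0.001],"spin": 0}
    - {"translation": [0,0,0],"spin": 0}

```text
time: 5.75
tool_pos: [0.5504, 0.0224, 0.0751]
tcp_rot: [-0.17, -3.136, 0.0]
wrist_force: [0.1, 0.2, -0.4]
width: 0.001
```

Emit:
play_rows:
  series:
    - {"translation": [0,0,0.002],"spin": 0}
    - {"translation": [0,0,0.002],"spin": 0}
    - {"translation": [0,0,0.002],"spin": 0}
    - {"translation": [0,0,0.002],"spin": 0}

```text
time: 6.15
tool_pos: [0.5506, 0.0225, 0.0672]
tcp_rot: [0.17, 3.137, 0.0]
wrist_force: [0.3, 0.4, -0.2]
width: 0.002
```

```bash
python3 - <<'E'
from h import *
im,c=snap('side','s5.png'); w,cw=snap('wrist','w5.png'); p,y,s=pose(); print(p,s['wrist_force'])
a=cv2.resize(im[190:260,270:350],None,fx=5,fy=5,interpolation=cv2.INTER_CUBIC)
b=w[60:390,150:550]
o=np.zeros((400,800,3),np.uint8); o[:a.shape[0],:a.shape[1]]=a; o[:b.shape[0],400:400+b.shape[1]]=b; cv2.imwrite('pics/c5.png',o)
E
```

```text
[0.55026692 0.02249924 0.06695479] [-0.30311707 -0.00332707  0.44094049]
```

View pics/c5.png

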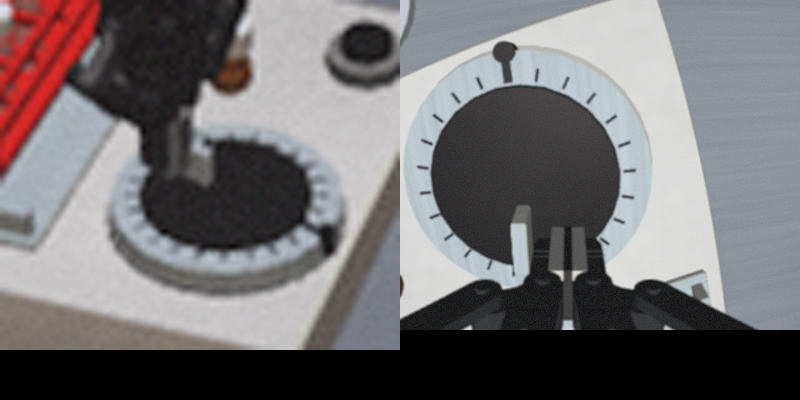

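The side crop shows the fingertip now reaching down beside the fin, to about (180,178), with no contact force yet. I'll lower it 5 mm more, close in, and run the first part of the arc.

```bash
python3 - <<'E'
from h import *
p,y,s=pose()
z=p[2]-.005
w=[(p[0],p[1],z+.0025,y),(p[0],p[1],z,y)]+line([p[0],p[1],z],y,[*tgt(-6,.0115),z],np.radians(174),3)
w+=[(*tgt(f,.0115),z,np.radians(180+f)) for f in np.arange(-11,-172,-5)]
rows(p,y,w)
E
```

```text
[{"translation": [0.0, 0.0, 0.0025], "spin": -0.0}, {"translation": [0.0, 0.0, 0.0025], "spin": -0.0}, {"translation": [-0.0004, -0.0035, -0.0], "spin": -0.01}, {"translation": [-0.0004, -0.0036, -0.0], "spin": -0.02}, {"translation": [-0.0003, -0.0035, -0.0], "spin": -0.01}]
[{"translation": [-0.0009, -0.0023, -0.0], "spin": 1.0}, {"translation": [-0.0009, -0.0023, -0.0], "spin": 1.0}, {"translation": [-0.001, -0.0023, -0.0], "spin": 1.0}, {"translation": [-0.0009, -0.0024, -0.0], "spin": 1.0}, {"translation": [-0.0009, -0.0023, -0.0], "spin": 1.0}]
[{"translation": [-0.0009, -0.0023, -0.0], "spin": 1.0}, {"translation": [-0.0009, -0.0023, -0.0], "spin": 1.0}, {"translation": [-0.0009, -0.0023, -0.0], "spin": 1.0}, {"translation": [-0.0009, -0.0023, -0.0], "spin": 1.0}, {"translation": [-0.0009, -0.0023, -0.0], "spin": 1.0}]
[{"translation": [-0.0009, -0.0023, -0.0], "spin": 1.0}, {"translation": [-0.0009, -0.0024, -0.0], "spin": 1.0}, {"translation": [-0.0009, -0.0023, -0.0], "spin": 1.0}, {"translation": [-0.0009, -0.0023, -0.0], "spin": 1.0}, {"translation": [-0.0009, -0.0023, -0
[... 329 characters left out ...]
.0023, -0.0], "spin": 1.0}, {"translation": [-0.0009, -0.0024, -0.0], "spin": 1.0}, {"translation": [-0.0009, -0.0023, -0.0], "spin": 1.0}, {"translation": [-0.0009, -0.0023, -0.0], "spin": 1.0}, {"translation": [-0.0009, -0.0023, -0.0], "spin": 1.0}]
[{"translation": [-0.0009, -0.0023, -0.0], "spin": 1.0}, {"translation": [-0.0009, -0.0023, -0.0], "spin": 1.0}, {"translation": [-0.0009, -0.0023, -0.0], "spin": 1.0}, {"translation": [-0.0009, -0.0023, -0.0], "spin": 1.0}, {"translation": [-0.0009, -0.0023, -0.0], "spin": 1.0}]
[{"translation": [-0.0009, -0.0023, -0.0], "spin": 1.0}, {"translation": [-0.001, -0.0023, -0.0], "spin": 1.0}, {"translation": [-0.0009, -0.0023, -0.0], "spin": 1.0}]
```

Emit:
play_rows:
  series:
    - {"translation": [0,0,0.003],"spin": 0}
    - {"translation": [0,0,0.002],"spin": 0}
    - {"translation": [0,-0.004,0],"spin": 0}
    - {"translation": [-0.001,-0.0035,0],"spin": 0}
    - {"translation": [0,-0.003,0],"spin": 0}

```text
time: 6.75
tool_pos: [0.5507, 0.0119, 0.0628]
tcp_rot: [0.17, 3.136, 0.001]
wrist_force: [0.8, -0.2, -0.4]
width: 0.003
```

Emit:
play_rows:
  series:
    - {"translation": [-0.0009,-0.0023,0],"spin": 1}
    - {"translation": [-0.0009,-0.0023,0],"spin": 1}
    - {"translation": [-0.0009,-0.0023,0],"spin": 1}
    - {"translation": [-0.0009,-0.0023,0],"spin": 1}
    - {"translation": [-0.0009,-0.0023,0],"spin": 1}

```text
time: 7.25
tool_pos: [0.5517, 0.0003, 0.0627]
tcp_rot: [-0.851, -3.024, -0.002]
wrist_force: [-1.3, 5.6, 1.9]
width: 0.002
```

```bash
python3 - <<'E'
from h import *
w,cw=snap('wrist','w6.png'); p,y,s=pose(); print(p,np.degrees(y),s['wrist_force'],s['torque'])
d=p[:2]-D0;a=np.radians(np.degrees(y)-180);print('r,lat',d@[np.cos(a),np.sin(a)],d@[-np.sin(a),np.cos(a)])
E
```

```text
[5.51584438e-01 4.62295810e-05 6.26265119e-02] 148.36626601200862 [-1.43037612  3.87919896  1.21125482] [ 0.75710464  0.13906573 -0.02654226]
r,lat 0.025768692776675803 0.012287240665393582
```

View pics/w6.png

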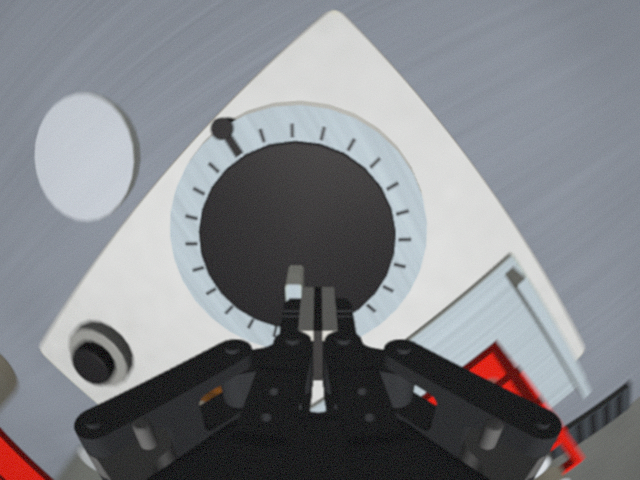

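The wrist picture shows the fin (288–304, 265–300) lying against the left face of the tip and turning with it. The push force is about 4 N. I'll continue the arc.

Emit:
play_rows:
  series:
    - {"translation": [-0.0009,-0.0023,0],"spin": 1}
    - {"translation": [-0.0009,-0.0023,0],"spin": 1}
    - {"translation": [-0.0009,-0.0023,0],"spin": 1}
    - {"translation": [-0.0009,-0.0023,0],"spin": 1}
    - {"translation": [-0.0009,-0.0023,0],"spin": 1}

```text
time: 7.8
tool_pos: [0.5482, -0.0108, 0.0627]
tcp_rot: [1.483, 2.769, 0.004]
wrist_force: [1.8, 5.6, -0.2]
width: -0.002
```

Emit:
play_rows:
  series:
    - {"translation": [-0.0009,-0.0023,0],"spin": 1}
    - {"translation": [-0.0009,-0.0023,0],"spin": 1}
    - {"translation": [-0.0009,-0.0023,0],"spin": 1}
    - {"translation": [-0.0009,-0.0023,0],"spin": 1}
    - {"translation": [-0.0009,-0.0023,0],"spin": 1}

```text
time: 8.3
tool_pos: [0.5406, -0.0202, 0.0629]
tcp_rot: [2.046, 2.381, 0.005]
wrist_force: [3.3, 3.0, -0.7]
width: -0.004
```

Emit:
play_rows:
  series:
    - {"translation": [-0.0009,-0.0023,0],"spin": 1}
    - {"translation": [-0.0009,-0.0023,0],"spin": 1}
    - {"translation": [-0.0009,-0.0023,0],"spin": 1}
    - {"translation": [-0.0009,-0.0023,0],"spin": 1}
    - {"translation": [-0.0009,-0.0023,0],"spin": 1}

```text
time: 8.8
tool_pos: [0.5291, -0.0251, 0.0631]
tcp_rot: [2.512, 1.882, 0.004]
wrist_force: [3.2, 1.7, -1.0]
width: 0.001
```

Emit:
play_rows:
  series:
    - {"translation": [-0.0009,-0.0023,0],"spin": 1}
    - {"translation": [-0.0009,-0.0023,0],"spin": 1}
    - {"translation": [-0.0009,-0.0023,0],"spin": 1}
    - {"translation": [-0.0009,-0.0023,0],"spin": 1}
    - {"translation": [-0.0009,-0.0023,0],"spin": 1}

```text
time: 9.3
tool_pos: [0.517, -0.0245, 0.0633]
tcp_rot: [2.86, 1.294, 0.005]
wrist_force: [3.5, -0.6, -0.1]
width: 0.0
```

```bash
python3 - <<'E'
from h import *
p,y,s=pose(); print(p,np.degrees(y),s['wrist_force'],s['q'][5])
d=p[:2]-D0;a=np.radians(np.degrees(y)-180);print('r,lat',d@[np.cos(a),np.sin(a)],d@[-np.sin(a),np.cos(a)])
z=p[2]; f0=np.degrees(y)-180
rows(p,y,[(*tgt(f,.0115),z,np.radians(180+f)) for f in np.arange(f0-5,f0-46,-5)])
E
```

```text
[ 0.51702192 -0.02445281  0.06327203] 48.68705534893713 [ 3.45783319 -0.60637939 -0.11111248] 0.6267158220502992
r,lat 0.024773918898063636 0.013549128224535316
[{"translation": [-0.0021, -0.0044, -0.0], "spin": 1.0}, {"translation": [-0.0009, -0.0023, -0.0], "spin": 1.0}, {"translation": [-0.0009, -0.0023, -0.0], "spin": 1.0}, {"translation": [-0.0009, -0.0023, -0.0], "spin": 1.0}, {"translation": [-0.0009, -0.0023, -0.0], "spin": 1.0}]
[{"translation": [-0.0009, -0.0023, -0.0], "spin": 1.0}, {"translation": [-0.0009, -0.0023, -0.0], "spin": 1.0}, {"translation": [-0.0009, -0.0023, -0.0], "spin": 1.0}, {"translation": [-0.0009, -0.0023, -0.0], "spin": 1.0}]
```

Emit:
play_rows:
  series:
    - {"translation": [-0.0009,-0.0023,0],"spin": 1}
    - {"translation": [-0.0009,-0.0023,0],"spin": 1}
    - {"translation": [-0.0009,-0.0023,0],"spin": 1}
    - {"translation": [-0.0009,-0.0023,0],"spin": 1}
    - {"translation": [-0.0009,-0.0023,0],"spin": 1}

```text
time: 9.8
tool_pos: [0.5063, -0.0187, 0.0633]
tcp_rot: [3.072, 0.645, 0.006]
wrist_force: [2.3, -1.3, -0.3]
width: -0.004
```

```bash
python3 - <<'E'
from h import *
bot.read_camera('wrist'); bot.read_camera('wrist')
w,cw=snap('wrist','w7.png'); p,y,s=pose(); print(p,np.degrees(y),s['wrist_force'])
b=cv2.resize(w[180:340,180:460],None,fx=2.8,fy=2.8,interpolation=cv2.INTER_CUBIC); cv2.imwrite('pics/c7.png',b)
print(proj(cw,[*D0,.077],True), [proj(cw,[*(D0+.046*np.array([np.cos(a),np.sin(a)])),.077],True).round(1) for a in np.radians([-150,-155,-160,-180])])
E
```

```text
[ 0.50546339 -0.01830922  0.06303053] 23.970091211048175 [ 1.59121553 -0.25301211  1.3442818 ]
[287.94183276 241.0962959 ] [array([300.6, 327.3]), array([292.6, 327.7]), array([284.6, 327.4]), array([253.6, 320.4])]
```

View pics/c7.png

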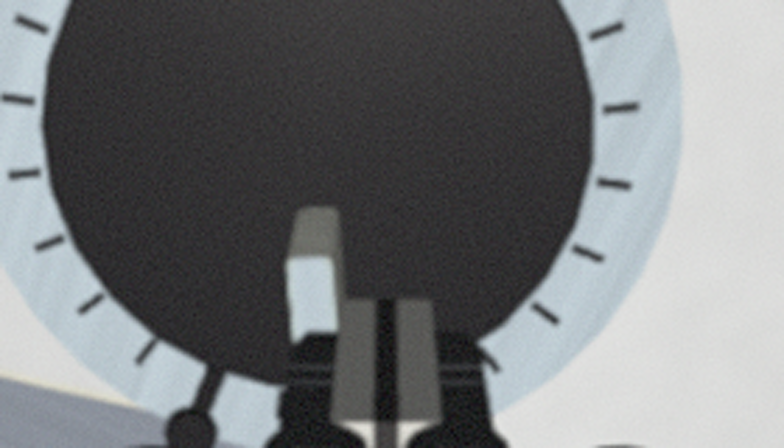

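The crop shows the fin's top face with its midline running from about (310,257) to (316,333). The target line runs from (217,372) to the stud at (190,430), and the mark itself is hidden by the finger.

```bash
python3 - <<'E'
from h import *
cw=bot.get_calibration('wrist'); g=lambda a,b,z: at(cw,180+(a+.5)/2.8-.5,180+(b+.5)/2.8-.5,z,True)
A=g(310,257,.099);B=g(316,333,.099);T=g(217,372,.074)
print('fin dir',np.degrees(np.arctan2(*(B-A)[1::-1])),A,B)
for X in (A,B,T): v=X[:2]-D0; print(np.degrees(np.arctan2(v[1],v[0])),np.hypot(*v))
p,y,s=pose(); d=p[:2]-D0;a=y-np.pi;print('yaw',np.degrees(y),'r,lat',d@[np.cos(a),np.sin(a)],d@[-np.sin(a),np.cos(a)])
E
```

```text
fin dir -153.55210157307874 [ 0.51920019 -0.00117989  0.099     ] [ 0.50813841 -0.00668254  0.099     ]
-133.06256604052487 0.005857975038023823
-146.99619027518568 0.017959665532606108
-179.61363354829402 0.04281567171786928
yaw 23.970091211048175 r,lat 0.02490467166037493 0.012357168043846843
```

Emit:
play_rows:
  series:
    - {"translation": [-0.0009,-0.0023,0],"spin": 1}
    - {"translation": [-0.0009,-0.0023,0],"spin": 1}
    - {"translation": [-0.0009,-0.0023,0],"spin": 1}
    - {"translation": [-0.0009,-0.0023,0],"spin": 1}
    - {"translation": [0,0,0],"spin": 0}

```text
time: 10.45
tool_pos: [0.4987, -0.0102, 0.0627]
tcp_rot: [3.139, 0.108, 0.001]
wrist_force: [1.3, -1.3, 0.3]
width: 0.003
```

Emit:
play_rows:
  series:
    - {"translation": [0,0.005,0],"spin": 0}
    - {"translation": [0,0.01,0],"spin": 0}
    - {"translation": [0.005,0.01,0],"spin": 0}
    - {"translation": [0.01,0.01,-0.01],"spin": 0}
    - {"translation": [0.02,0.01,-0.03],"spin": 0}

```text
time: 10.95
tool_pos: [0.5322, -0.0532, 0.0987]
tcp_rot: [-3.138, -0.104, 0.015]
wrist_force: [-0.3, -0.6, -0.2]
width: -0.002
```

Emit:
play_rows:
  series:
    - {"translation": [0.02,0.01,-0.03],"spin": 0}
    - {"translation": [0.01,0,-0.01],"spin": 0}
    - {"translation": [0,0,0],"spin": 0}
    - {"translation": [0,0,0],"spin": 0}

```text
time: 11.35
tool_pos: [0.5661, -0.0609, 0.1414]
tcp_rot: [-3.14, -0.104, 0.003]
wrist_force: [0.3, 0.4, 0.0]
width: 0.002
```

```bash
python3 - <<'E'
from h import *
w,cw=snap('wrist','w8.png'); p,y,s=pose(); print(p,np.degrees(y),s['wrist_force'])
u=proj(cw,[*D0,.077],True); print(u)
x0=int(np.clip(u[0]-100,0,440)); y0=int(np.clip(u[1]-75,0,330)); print(x0,y0)
cv2.imwrite('pics/c8.png',cv2.resize(w[y0:y0+150,x0:x0+200],None,fx=4,fy=4,interpolation=cv2.INTER_CUBIC))
E
```

```text
[ 0.56526474 -0.06060636  0.14067562] 3.799587726342999 [-0.60083965 -0.20949922 -0.18727947]
[224.56721994 288.26952485]
124 213
```

View pics/c8.png

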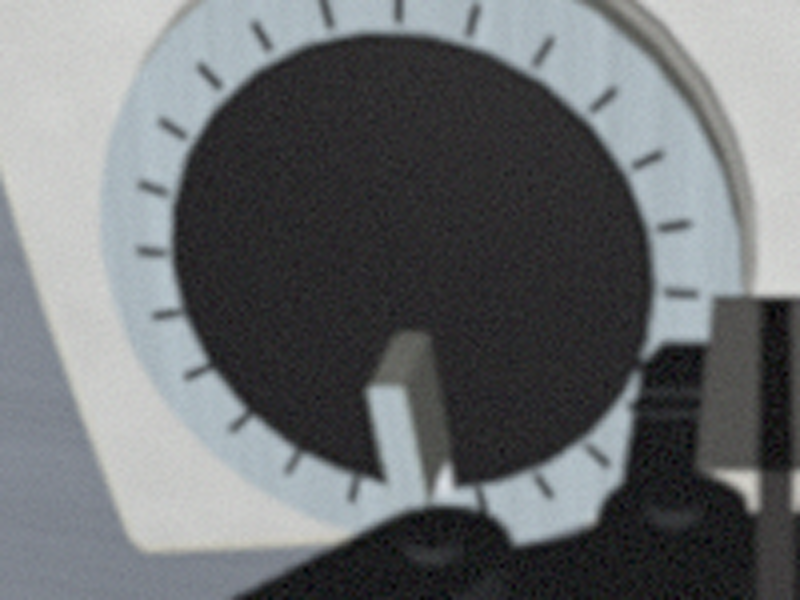

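The c8 crop shows the mark at about (440,482), a few degrees short of the target, with the target line hidden behind the fin and linkage. Only one more picture can be viewed, so I'll move to a clear viewpoint and measure the mark and stud numerically.

Emit:
play_rows:
  series:
    - {"translation": [-0.03,0,-0.004],"spin": 0}
    - {"translation": [-0.04,0,-0.004],"spin": 0}
    - {"translation": [-0.04,0,-0.004],"spin": 0}
    - {"translation": [-0.03,0,0],"spin": 0}
    - {"translation": [0,0,0],"spin": 0}

```text
time: 11.9
tool_pos: [0.4215, -0.0691, 0.1518]
tcp_rot: [-3.139, -0.104, 0.009]
wrist_force: [0.1, 0.1, 1.0]
width: 0.003
```

```bash
cat > meas.py <<'E'
from h import *
# project a polar map of the dial plane from wrist (fisheye) and top cameras, read mark and line by angle
bot.read_camera('wrist')
for n,fish in (('wrist',True),('top',False)):
    im,c=snap(n,'m_%s.png'%n); g=cv2.cvtColor(im,cv2.COLOR_BGR2GRAY).astype(np.float32)
    print(n,'centre',proj(c,[*D0,.077],fish).round(1))
    th=np.arange(-215,-140,1.)
    def ring(r0,r1,z):
        rs=np.arange(r0,r1,.001)
        P=np.array([[proj(c,[*(D0+r*np.array([np.cos(t),np.sin(t)])),z],fish) for r in rs] for t in np.radians(th)],np.float32)
        return cv2.remap(g,P[...,0],P[...,1],cv2.INTER_CUBIC).mean(1)
    m=ring(.038,.044,.077); s=ring(.049,.059,.074); o=ring(.056,.060,.074)
    for nm,v in (('mark',m),('line',-s),('stud',-o)):
        w=np.clip(v-np.percentile(v,50)-.4*(v.max()-np.percentile(v,50)),0,None); k=np.abs(th-th[v.argmax()])<12
        print(nm,(w*th*k).sum()/(w*k).sum(), 'peak',th[v.argmax()],'contrast',v.max()-np.median(v))
p,y,s=pose(); print(p,np.degrees(y),s['wrist_force'])
E
python3 meas.py
```

```text
wrist centre [218.   84.9]
mark -171.19738364565606 peak -170.0 contrast 90.58062
line -179.8657319879568 peak -180.0 contrast 135.95062
stud -179.69294783322192 peak -182.0 contrast 138.39005
top centre [323.  226.5]
mark -161.39746578692498 peak -162.0 contrast 72.19625
line -176.91255851921161 peak -177.0 contrast 58.420578
stud -176.6748524660099 peak -177.0 contrast 44.62098
[ 0.42685201 -0.06953374  0.15367869] 3.798212974519675 [0.3389095  0.22246856 0.2050549 ]
```

The wrist view gives the mark at −171.2° and the target line at −179.9°, so about 8.7° remains. The top view is partly blocked by the arm, so I'm not using it.

```bash
python3 - <<'E'
from h import *
p,y,s=pose(); q=np.radians(-4.8); a=np.array([.4953,-.0272,.154]); b=np.array([.4953,-.0272,.063]); e=np.array([.4970,-.0063,.063])
w=line(p,y,a,q,4)+line(a,q,b,q,5)+[(*b,q)]+line(b,q,e,q,9)+[(*e,q)]
rows(p,y,w)
E
```

```text
[{"translation": [0.0178, -0.0094, -0.0001], "spin": 0.43}, {"translation": [0.0174, -0.0101, -0.0001], "spin": 0.43}, {"translation": [0.017, -0.0107, -0.0], "spin": 0.43}, {"translation": [0.0166, -0.0114, -0.0001], "spin": 0.43}, {"translation": [0.0, -0.0, 0.0182], "spin": -0.0}]
[{"translation": [0.0, -0.0, 0.0182], "spin": -0.0}, {"translation": [0.0, -0.0, 0.0182], "spin": -0.0}, {"translation": [0.0, -0.0, 0.0182], "spin": -0.0}, {"translation": [0.0, -0.0, 0.0182], "spin": -0.0}, {"translation": [0.0, -0.0, -0.0], "spin": -0.0}]
[{"translation": [-0.0, -0.0023, -0.0], "spin": -0.0}, {"translation": [-0.0, -0.0024, -0.0], "spin": -0.0}, {"translation": [-0.0, -0.0023, -0.0], "spin": -0.0}, {"translation": [-0.0, -0.0023, -0.0], "spin": -0.0}, {"translation": [-0.0, -0.0024, -0.0], "spin": -0.0}]
[{"translation": [-0.0, -0.0023, -0.0], "spin": -0.0}, {"translation": [-0.0, -0.0023, -0.0], "spin": -0.0}, {"translation": [-0.0, -0.0023, -0.0], "spin": -0.0}, {"translation": [-0.0001, -0.0024, -0.0], "spin": -0.0}, {"translation": [0.0, 0.0, -0.0], "spin": -0.0}]
```

Emit:
play_rows:
  series:
    - {"translation": [0.018,-0.009,0],"spin": 0.43}
    - {"translation": [0.017,-0.01,0],"spin": 0.43}
    - {"translation": [0.017,-0.011,0],"spin": 0.43}
    - {"translation": [0.017,-0.0115,0],"spin": 0.43}
    - {"translation": [0,0,0.018],"spin": 0}

```text
time: 12.55
tool_pos: [0.5014, -0.0264, 0.1384]
tcp_rot: [-3.139, 0.13, -0.01]
wrist_force: [0.6, -0.6, 0.3]
width: -0.001
```

Emit:
play_rows:
  series:
    - {"translation": [0,0,0.018],"spin": 0}
    - {"translation": [0,0,0.018],"spin": 0}
    - {"translation": [0,0,0.018],"spin": 0}
    - {"translation": [0,0,0.018],"spin": 0}
    - {"translation": [0,0,0],"spin": 0}

```text
time: 13.05
tool_pos: [0.4939, -0.0269, 0.061]
tcp_rot: [-3.138, 0.131, 0.01]
wrist_force: [-0.5, 0.4, 1.0]
width: 0.002
```

```bash
python3 - <<'E'
from h import *
p,y,s=pose(); print(p,np.degrees(y),s['wrist_force'])
e=np.array([.4970,-.0063,.063]); rows(p,y,line(p,y,e,np.radians(-4.8),8))
E
```

```text
[ 0.49392819 -0.02690691  0.06100851] -4.771705550190248 [-0.46231137  0.41175744  0.9584068 ]
[{"translation": [0.0002, -0.0026, -0.0002], "spin": 0.0}, {"translation": [0.0001, -0.0026, -0.0003], "spin": 0.0}, {"translation": [0.0002, -0.0026, -0.0002], "spin": 0.0}, {"translation": [0.0002, -0.0026, -0.0003], "spin": 0.0}, {"translation": [0.0001, -0.0026, -0.0002], "spin": 0.0}]
[{"translation": [0.0002, -0.0026, -0.0003], "spin": 0.0}, {"translation": [0.0002, -0.0026, -0.0002], "spin": 0.0}, {"translation": [0.0001, -0.0026, -0.0003], "spin": 0.01}]
```

Emit:
play_rows:
  series:
    - {"translation": [0,-0.0026,0],"spin": 0}
    - {"translation": [0,-0.0026,0],"spin": 0}
    - {"translation": [0,-0.0026,0],"spin": 0}
    - {"translation": [0,-0.0026,0],"spin": 0}
    - {"translation": [0,-0.0026,0],"spin": 0}

```text
time: 13.55
tool_pos: [0.4975, -0.0142, 0.0651]
tcp_rot: [3.139, -0.131, 0.002]
wrist_force: [-0.1, 0.1, -0.7]
width: 0.002
```

Emit:
play_rows:
  series:
    - {"translation": [0,-0.0026,0],"spin": 0}
    - {"translation": [0,-0.0026,0],"spin": 0}
    - {"translation": [0,-0.002,0],"spin": 0}
    - {"translation": [0,0,0],"spin": 0}

```text
time: 13.95
tool_pos: [0.4974, -0.0072, 0.0644]
tcp_rot: [3.139, -0.131, -0.001]
wrist_force: [-0.8, -1.7, 0.4]
width: 0.003
```

Emit:
play_rows:
  series:
    - {"translation": [0,0.005,0],"spin": 0}
    - {"translation": [0,0.015,0],"spin": 0}
    - {"translation": [0,0,-0.03],"spin": 0}
    - {"translation": [-0.02,0.01,-0.04],"spin": 0}
    - {"translation": [-0.025,0.02,-0.02],"spin": 0}

```text
time: 14.45
tool_pos: [0.4509, -0.0534, 0.1577]
tcp_rot: [-3.139, 0.13, -0.008]
wrist_force: [0.7, -0.8, 0.8]
width: -0.004
```

Emit:
play_rows:
  series:
    - {"translation": [-0.02,0.01,0],"spin": 0}
    - {"translation": [0,0,0],"spin": 0}
    - {"translation": [0,0,0],"spin": 0}

```text
time: 14.75
tool_pos: [0.4281, -0.0617, 0.1544]
tcp_rot: [-3.138, 0.134, -0.002]
wrist_force: [0.4, 0.2, -0.1]
width: 0.001
```

```bash
python3 meas.py
```

```text
wrist centre [209.8 107.2]
mark -179.53779467579312 peak -181.0 contrast 75.555824
line -179.92940959006123 peak -180.0 contrast 138.05917
stud -179.67823370212824 peak -182.0 contrast 140.30266
top centre [323.  226.5]
mark -185.36884322017417 peak -185.0 contrast 57.041405
line -187.02693431711913 peak -191.0 contrast 14.287834
stud -153.9931037966659 peak -152.0 contrast 21.63742
[ 0.42828707 -0.06130557  0.15389227] -4.784170319980782 [ 0.46929705 -0.66768952 -0.35632066]
```

```bash
python3 - <<'E'
from h import *
w=cv2.imread('pics/m_wrist.png'); c=bot.get_calibration('wrist')
P=lambda X: proj(c,X,True)
u=P([*(D0-[.046,0]),.077]); v=P([.5265,-.1515,.078]); print(u,v)
o=[]
for q,h,f in ((u,(37,25),8),(v,(60,60),3)):
    x0,y0=[int(max(0,q[i]-[h[0],h[1]][i])) for i in (0,1)]; cr=w[y0:y0+2*h[1],x0:x0+2*h[0]]; print(x0,y0,cr.shape)
    o.append(cv2.resize(cr,None,fx=f,fy=f,interpolation=cv2.INTER_CUBIC) if cr.size else np.zeros((4,4,3),np.uint8))
W=np.zeros((600,800,3),np.uint8); W[:min(400,o[0].shape[0]),:o[0].shape[1]]=o[0][:400]
t=cv2.imread('pics/top1.png')[215:240,385:411]; t=cv2.resize(t,None,fx=7,fy=7,interpolation=cv2.INTER_CUBIC); W[410:410+t.shape[0],:t.shape[1]]=t
W[410:600,200:200+o[1].shape[1]]=o[1][:190] if o[1].shape[0]>=190 else 0
d=cv2.resize(w[60:180,120:300],None,fx=1.1,fy=1.5); W[410:410+180,590:590+d.shape[1]]=d[:180]
cv2.imwrite('pics/final.png',W)
E
```

```text
[218.02544696 172.86570755] [437.64690278  84.46263051]
181 147 (50, 74, 3)
377 24 (120, 120, 3)
```

View pics/final.png

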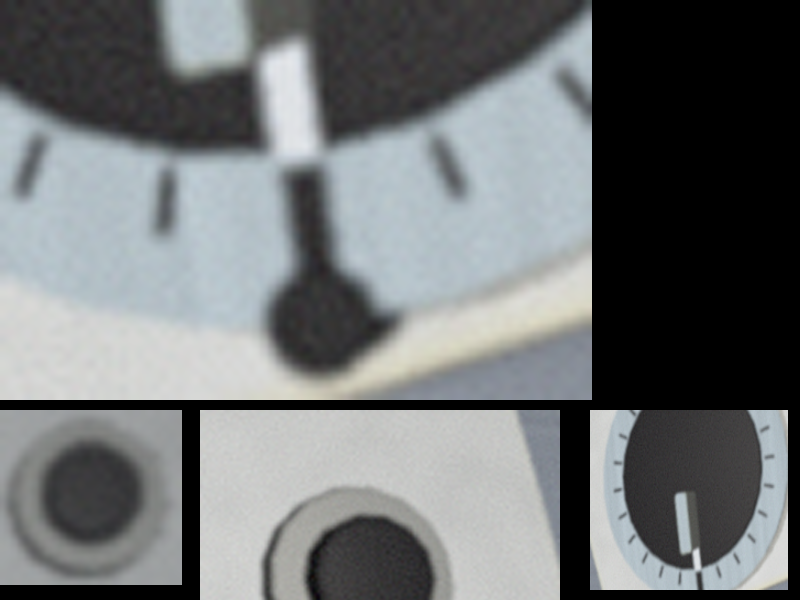

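The last picture shows the index mark meeting the target line: the mark's outer end is centred at (300,155) and the line's inner end at (306,170), about 0.4 mm or 0.5° apart. The dial is done. Next I'll locate the button from both cameras.

```bash
python3 - <<'E'
from h import *
from scipy.optimize import least_squares
def blob(im,x0,x1,y0,y1,t=95):
    g=cv2.cvtColor(cv2.resize(im[y0:y1,x0:x1],None,fx=4,fy=4,interpolation=cv2.INTER_CUBIC),cv2.COLOR_BGR2GRAY)
    n,l,s,ce=cv2.connectedComponentsWithStats((g<t).astype(np.uint8)); 
    k=1+s[1:,4].argmax(); return ce[k]/4+[x0,y0]-.375, s[k,2:5]/[4,4,16]
ct=bot.get_calibration('top'); cs=bot.get_calibration('side'); cw=bot.get_calibration('wrist')
T=blob(cv2.imread('pics/top1.png'),388,409,216,237); S=blob(cv2.imread('pics/side1.png'),333,355,189,211); W=blob(cv2.imread('pics/m_wrist.png'),395,470,45,120,75)
print(T,S,W)
f=lambda X: np.r_[(proj(ct,X)-T[0])*1.5, (proj(cs,X)-S[0])*1.5,(proj(cw,X,True)-W[0])]
r=least_squares(f,[.526,-.15,.075]); print(r.x,r.fun.round(2))
for z in (.07,.075,.08): print(z,at(ct,*T[0],z),at(cw,*W[0],z,True))
# real tip z offset check via fin? print pose
print(pose()[:2])
E
```

```text
(array([397.61657407, 226.42018519]), array([ 14.5 ,  14.75, 168.75])) (array([342.81047751, 198.43518153]), array([11.5   ,  9.    , 79.1875])) (array([433.16663016,  79.79721582]), array([  42.25  ,   41.25  , 1355.3125]))
[ 0.52971245 -0.15018934  0.072347  ] [ 0.17 -1.87  0.59  0.3  -0.13  0.73]
0.07 [ 0.52754628 -0.15029442  0.07      ] [ 0.53043552 -0.15107805  0.07      ]
0.075 [ 0.52661716 -0.1495543   0.075     ] [ 0.53000254 -0.14946362  0.075     ]
0.08 [ 0.52568805 -0.14881418  0.08      ] [ 0.52956957 -0.14784919  0.08      ]
(array([ 0.42828707, -0.06130557,  0.15389227]), np.float64(-0.0834995240598553))
```

The button is at about (0.528, −0.1505). I'll approach it at yaw 45° so the gripper's wide axis stays clear of the vial.

```bash
python3 - <<'E'
from h import *
p,y,s=pose(); q=np.radians(45); a=np.array([.528,-.1505,.12])
rows(p,y,line(p,y,a,q,10))
E
```

```text
[{"translation": [0.0107, 0.0081, 0.0034], "spin": -1.0}, {"translation": [0.0099, 0.0089, 0.0034], "spin": -0.99}, {"translation": [0.0091, 0.0098, 0.0034], "spin": -1.0}, {"translation": [0.0083, 0.0105, 0.0034], "spin": -0.99}, {"translation": [0.0073, 0.0112, 0.0033], "spin": -1.0}]
[{"translation": [0.0063, 0.0119, 0.0034], "spin": -0.99}, {"translation": [0.0052, 0.0123, 0.0034], "spin": -1.0}, {"translation": [0.0042, 0.0127, 0.0034], "spin": -1.0}, {"translation": [0.003, 0.013, 0.0034], "spin": -0.99}, {"translation": [0.0019, 0.0132, 0.0034], "spin": -1.0}]
```

Emit:
play_rows:
  series:
    - {"translation": [0.011,0.008,0],"spin": -1}
    - {"translation": [0.01,0.009,0],"spin": -1}
    - {"translation": [0.009,0.01,0],"spin": -1}
    - {"translation": [0.008,0.0105,0.004],"spin": -1}
    - {"translation": [0.007,0.011,0.006],"spin": -1}

```text
time: 15.4
tool_pos: [0.4787, -0.1063, 0.1439]
tcp_rot: [-3.091, -0.558, -0.0]
wrist_force: [-0.4, -0.6, -0.3]
width: -0.002
```

Emit:
play_rows:
  series:
    - {"translation": [0.006,0.012,0.006],"spin": -1}
    - {"translation": [0.005,0.012,0.006],"spin": -1}
    - {"translation": [0.004,0.013,0.006],"spin": -1}
    - {"translation": [0.003,0.013,0.006],"spin": -1}
    - {"translation": [0.002,0.013,0],"spin": -1}

```text
time: 15.9
tool_pos: [0.5267, -0.1506, 0.1182]
tcp_rot: [-2.896, -1.213, 0.004]
wrist_force: [0.5, 0.1, 0.1]
width: 0.0
```

```bash
python3 - <<'E'
from h import *
bot.read_camera('wrist'); bot.read_camera('wrist'); bot.read_camera('wrist')
p,y,s=pose(); print(p,np.degrees(y),s['wrist_force'])
a=np.array([.528,-.1505,.085]); rows(p,y,line(p,y,a,np.radians(45),5))
E
```

```text
[ 0.52717122 -0.15084891  0.1194351 ] 45.09570302287049 [ 0.22101207 -0.43040726  0.569269  ]
[{"translation": [0.0002, 0.0001, 0.0069], "spin": 0.0}, {"translation": [0.0001, 0.0, 0.0069], "spin": 0.01}, {"translation": [0.0002, 0.0001, 0.0069], "spin": 0.0}, {"translation": [0.0002, 0.0001, 0.0068], "spin": 0.01}, {"translation": [0.0001, 0.0, 0.0069], "spin": -0.0}]
```

Emit:
play_rows:
  series:
    - {"translation": [0.001,0,0.01],"spin": 0}
    - {"translation": [0,0,0.01],"spin": 0}
    - {"translation": [0,0,0.01],"spin": 0}
    - {"translation": [0,0,0.01],"spin": 0}
    - {"translation": [0,0,0.006],"spin": 0}

```text
time: 16.55
tool_pos: [0.5262, -0.1499, 0.0727]
tcp_rot: [-2.899, -1.206, 0.002]
wrist_force: [-0.8, 0.4, 0.5]
width: -0.001
```

Emit:
play_rows:
  series:
    - {"translation": [0,0,0.003],"spin": 0}
    - {"translation": [0,0,0.003],"spin": 0}
    - {"translation": [0,0,0.003],"spin": 0}
    - {"translation": [0,0,0],"spin": 0}

```text
time: 16.95
tool_pos: [0.5273, -0.1503, 0.0652]
tcp_rot: [-2.9, -1.207, 0.0]
wrist_force: [0.1, -0.2, 1.1]
width: 0.0
```

Emit:
play_rows:
  series:
    - {"translation": [0,0,0.002],"spin": 0}
    - {"translation": [0,0,0.002],"spin": 0}
    - {"translation": [0,0,0.002],"spin": 0}

```text
time: 17.25
tool_pos: [0.5275, -0.1503, 0.0594]
tcp_rot: [2.9, 1.207, 0.0]
wrist_force: [0.3, -0.2, -0.1]
width: -0.003
```

Emit:
play_rows:
  series:
    - {"translation": [0,0,0.002],"spin": 0}
    - {"translation": [0,0,0.002],"spin": 0}

```text
time: 17.45
tool_pos: [0.5273, -0.1503, 0.0553]
tcp_rot: [2.9, 1.207, -0.0]
wrist_force: [0.1, 0.4, 0.3]
width: 0.004
```

Emit:
play_rows:
  series:
    - {"translation": [0,0,0.002],"spin": 0}
    - {"translation": [0,0,0],"spin": 0}

```text
time: 17.65
tool_pos: [0.527, -0.1502, 0.0529]
tcp_rot: [-2.9, -1.207, 0.001]
wrist_force: [-0.3, 0.5, -0.1]
width: -0.0
```

Emit:
play_rows:
  series:
    - {"translation": [0,0,0.002],"spin": 0}
    - {"translation": [0,0,0],"spin": 0}

```text
time: 17.85
tool_pos: [0.5275, -0.1504, 0.0515]
tcp_rot: [2.9, 1.207, 0.0]
wrist_force: [0.2, 0.0, 2.4]
width: 0.003
```

Emit:
play_rows:
  series:
    - {"translation": [0,0,0.002],"spin": 0}
    - {"translation": [0,0,0],"spin": 0}

```text
time: 18.05
tool_pos: [0.5276, -0.1504, 0.0495]
tcp_rot: [2.9, 1.207, 0.001]
wrist_force: [-0.6, 0.2, 2.5]
width: 0.0
```

Emit:
play_rows:
  series:
    - {"translation": [0,0,0.002],"spin": 0}
    - {"translation": [0,0,0],"spin": 0}

```text
time: 18.25
tool_pos: [0.5276, -0.1504, 0.0475]
tcp_rot: [2.9, 1.207, 0.001]
wrist_force: [-0.8, 0.8, 3.9]
width: -0.003
```

Emit:
play_rows:
  series:
    - {"translation": [0,0,0.002],"spin": 0}
    - {"translation": [0,0,0],"spin": 0}

```text
time: 18.45
tool_pos: [0.5276, -0.1504, 0.0461]
tcp_rot: [2.9, 1.207, 0.0]
wrist_force: [-2.0, 1.0, 8.4]
width: -0.002
```

Emit:
play_rows:
  series:
    - {"translation": [0,0,0.001],"spin": 0}
    - {"translation": [0,0,0],"spin": 0}

```text
time: 18.65
tool_pos: [0.5277, -0.1504, 0.046]
tcp_rot: [2.9, 1.207, 0.0]
wrist_force: [-4.6, 1.6, 13.0]
width: 0.001
```

The button bottomed out at TCP z = 0.046, about 6 mm after first contact. The force rose from about 4 N to 13 N with no further travel. I'll release it and move clear.

Emit:
play_rows:
  series:
    - {"translation": [0,0,-0.004],"spin": 0}
    - {"translation": [0,0,-0.01],"spin": 0}
    - {"translation": [0,0,-0.03],"spin": 0}
    - {"translation": [0,0,-0.04],"spin": 0}
    - {"translation": [0,0,-0.03],"spin": 0}

```text
time: 19.15
tool_pos: [0.5274, -0.1503, 0.1601]
tcp_rot: [2.9, 1.207, 0.001]
wrist_force: [1.6, -0.6, -0.0]
width: -0.002
```

Emit:
play_rows:
  series:
    - {"translation": [-0.04,0,-0.02],"spin": 0}
    - {"translation": [-0.04,0,0],"spin": 0}
    - {"translation": [0,0,0],"spin": 0}
    - {"translation": [0,0,0],"spin": 0}

```text
time: 19.55
tool_pos: [0.4703, -0.2073, 0.1782]
tcp_rot: [-2.901, -1.204, -0.0]
wrist_force: [-0.2, 0.1, -0.4]
width: -0.001
```

```bash
python3 meas.py; python3 - <<'E'
from h import *
a=cv2.imread('pics/top1.png'); b=cv2.imread('pics/m_top.png')
def vial(im):  # white cap in window
    g=im[188:210,362:384].min(2).astype(float); w=np.clip(g-190,0,None); yy,xx=np.mgrid[188:210,362:384]; return (w*xx).sum()/w.sum(),(w*yy).sum()/w.sum()
print('vial',vial(a),vial(b))
w=cv2.imread('pics/m_wrist.png'); c=bot.get_calibration('wrist')
for n,X in dict(mark=[*(D0-[.042,0]),.077],btn=[.528,-.1505,.078],vial=[.583,-.0958,.102]).items(): print(n,proj(c,X,True).round(1))
E
```

```text
wrist centre [171.2  -8.8]
mark -180.23035169916307 peak -181.0 contrast 85.78629
line -180.05161162936406 peak -180.0 contrast 137.6539
stud -179.65854593523795 peak -183.0 contrast 136.0947
top centre [323.  226.5]
mark -178.92993554028283 peak -179.0 contrast 98.91236
line -180.03668691683762 peak -180.0 contrast 70.87369
stud -179.94120811948628 peak -180.0 contrast 85.778946
[ 0.47116418 -0.20631648  0.17778782] 45.22948984726373 [0.33417661 0.94459727 0.17095587]
vial (np.float64(nan), np.float64(nan)) (np.float64(nan), np.float64(nan))
mark [136.   32.2]
btn [317.4 116.6]
vial [318.2   4. ]<stdin>:4: RuntimeWarning: invalid value encountered in scalar divide
```

```bash
python3 - <<'E'
from h import *
a=cv2.imread('pics/top1.png').astype(int); b=cv2.imread('pics/m_top.png').astype(int)
for n,(x0,x1,y0,y1) in dict(vial=(360,386,185,210),button=(385,411,213,240),dish=(350,400,258,308),rack=(285,395,110,175)).items(): print(n,np.abs(a-b)[y0:y1,x0:x1].mean().round(1))
print(bot.finish_job())
E
```

```text
vial 12.9
button 9.9
dish 11.0
rack 9.0
the job is handed in; nothing more can be done
None
```

I turned the dial to the target line and pressed and released the start button. The job is handed in, and it reported no verdict.

- **Dial:** I pushed the fin clockwise with the shut fingertips, about 174° in two pushes, with forces up to about 6 N and no pinching.
    - The close-up after the second push showed the mark meeting the long line, about 0.5° off.
    - After the button press, the wrist camera put the mark at −180.2° and the line at −180.05°. The top camera gave −178.9° and −180.0°. The two views disagree by about 1°, and the top view is the coarser one.
- **Button:** First contact was at about z = 0.052 m. It stopped at 0.046 m, matching the 6 mm travel, and the force rose to 13 N. I then let it go. Its return was not measured separately, but the force was back to about zero after I lifted off.
- **Fingertips:** In the images the fingertips ended about 20 mm short of the reported TCP. I set the working heights from the pictures and contact forces instead.
- **Vial and the rest:** I felt no contact with anything else.
    - My check on the vial's position failed because of a bad brightness threshold.
    - A before/after picture comparison showed mean differences of 9 to 13 grey levels. The vial's was the largest (12.9), against 9 to 11 for the button, dish and rack. Two wrist pictures taken moments apart had differed by 8. I saw no clear sign that the vial moved, but I did not confirm it precisely.

The robot's clock stood at about 20 s of the 48 s allowed at hand-in, with the arm clear of everything.

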